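Count to the third gap and push the tin home

ROBOT

A 7-joint arm with a two-finger parallel gripper is mounted at the origin on the work surface. World frame = base frame: x ahead of the robot, y to its left, z up, the work surface at z = 0. Lengths are in mm, angles in rad, forces in N, time in s.
With the tool pointing down it reaches from about 425 to 975 mm from the base axis. Payload 16.7 kg.
Tool frame: the origin (TCP) lies between the finger pads; the fingertips stand 8 mm ahead of it and the grasp point (between the pads) lies 11 mm behind it; z points along the fingers, y is the line along which they close (so a half turn about z gives the same grasp; the last joint's range is limited). The gripper opens to 85 mm and grips with 20 to 120 N. Pads are 22 mm wide; open, the fingers measure 114 mm over their backs; the gripper's body (76 mm by 85 mm) begins 54 mm behind the grasp point. The pads swing forward as they close: fully open they stand 13 mm farther back than shut.
Start: joints at [1.127, 0.426, 0.074, 1.606, -0.034, 1.111, -0.067], TCP at [196.089, -645.853, 239.302] pointing down, gripper open.
Joint ranges: [-2.85, 2.85], [-0.5, 2.14], [-1.23, 1.37], [0.21, 2.46], [-1.02, 4.16], [0.16, 2.05], [-2.73, 2.73]. Speed limits (rad/s): [1.89, 1.89, 2.39, 2.39, 3.01, 3.01, 3.01].

INTERFACE

Orientations are given as a rotation vector (axis times angle).
In Python, from bench import readout, cams, order gives the robot as it stands.
- The arm moves only by the tool play_rows, never from a script. Its argument "steps" is a list that holds one entry, the list of rows, each a list of 6 numbers: the shift along the tool's x, y, z normalised to -1 to 1, where 1 is 0.02 m, then the turn, a rotation vector about the tool's x, y, z normalised to -1 to 1, where 1 is 0.1 rad. In form: [[[x, y, z, ax, ay, az], ...]]. A call has 1 to 5 rows; each row shifts and turns the commanded pose from where the row before left it, along the tool's axes as they then stand; what a row does not reach is not made up. A row lasts 1/8 s, in which the tool goes at most 62.5 mm and 10.7 degrees, less where a joint would pass 70% of its speed; a pose out of reach is approached as far as the arm can. A call with a number of a shift or a turn outside -1 to 1 is refused whole. A call with a gripper value outside its range is refused whole. "grip" is the opening in per cent of the stroke, from 0 (shut) to 100 (fully open), set as the call begins (left out, the last holds). The fingers move at their own pace and stop on an object; "grip_force" is the grip in N (left out, the last holds). Time passes only in rows, so rows that do not move let the fingers close. It gives the time, the measured TCP pose, the force, the opening and the grip force at its end, in the units of the state.
- readout.sense(): the state, without advancing time (a new reading comes with each control period).
- cams.camera(name): name is "side" or "top"; returns a dict with "img" (400x640x3 uint8, blue, green, red), "mtx" (3x3 intrinsics, pixels), "k1" (the pictures are not rectified: a ray, as slopes to the right and down, at radius r is drawn at 1 + k1 r^2 times it, then the intrinsics apply), "R" (3x3) and "t" (3): a world point X has camera coordinates R X + t. Camera axes: x right, y down, z forward; pixel columns grow to the right and rows downward; lengths in mm; the calibration is good to about 2 mm. A picture is of the moment at which its call begins. There is no depth.
- order.close_job(): hands the job in; it is judged then, once.
The state is a dict: "clock": time; "joint_pos": joint angles; "joint_vel": joint speeds; "effort": joint torques, N m; "position": TCP position; "eef_rot": TCP orientation; "ft_force": force on the tool from outside, world axes, zero at the start; "moment": the same for the moment, N m; "width": finger opening in mm; "finger_force": force on a finger pad.
Only numpy, scipy, OpenCV 4.12 (cv2) and the standard library are available. Lean on these libraries where they do the work, as an engineer would, in place of code of your own. Each camera call takes 0.05 s, during which the arm holds its last target. There are 200 camera calls.

TASK

Starting from the tall end of the tin rack, run a fingertip along its divider posts to count the gaps: touch the first, second and third post from that end in turn, and none beyond. Then push the loose round tin in front of the rack, upright along the bench, into the third gap from the tall end (between the second and third posts) until it is fully home against the back stop. Only push it, do not lift or tip it, and leave everything else where it stands.

Things in the scene. Friction and masses are not known exactly. Their poses are not given: they have to be found in the camera images.
- tin: the tin to be pushed: plain steel round tin with a paper band and flat black lid, 54 mm diameter, 58 mm high, 0.15 to 0.3 kg, standing alone on the bench between the robot and the rack; origin: centre of its underside, on the bench (z = 0). It slides on the bench with about 1 to 2.5 N
- rack: tin rack fixed to the bench: a row of 7 uprights 80 mm apart (an end at each side, five posts between), divider plates behind them (45 mm high), back stop 50 mm high, its face at x = +36 mm. Six gaps, 66 mm clear, open to front and top. Origin: on the bench, middle of the row; x into the gaps (away from the robot), y left along the row. A tin that is home has its centre at x = +9 mm
- tall_end: tall end of the rack, where counting starts: upright 100 mm high, 14 mm diameter, plate behind it, at rack x = 0, y = +240 or -240 mm (left or right, varies). Origin: on the bench, on the axis of the upright. Gap 1 lies between it and the nearest post, gap 2 between the first and second posts from it, gap 3 between the second and third
- low_end: the low end of the rack, 50 mm high, else like tall_end, at the opposite end. Origin: on the bench, at the axis of its upright
- gap3_left (a point): point on the bench at rack x = 0, y = +40 mm: middle of the third gap from the left, between post_b and post_c
- gap3_right (a point): point on the bench at rack x = 0, y = -40 mm: middle of the third gap from the right, between post_c and post_d
- post_a: round aluminium divider post, rigid, 14 mm diameter, flat top 62 mm above the bench, number 1 of the five from the left, at rack x = 0, y = +160 mm. Origin: on the bench, on its axis
- post_b: round aluminium divider post, rigid, 14 mm diameter, flat top 62 mm above the bench, number 2 of the five from the left, at rack x = 0, y = +80 mm. Origin: on the bench, on its axis
- post_c: round aluminium divider post, rigid, 14 mm diameter, flat top 62 mm above the bench, number 3 of the five from the left, at rack x = 0, y = +0 mm. Origin: on the bench, on its axis
- post_d: round aluminium divider post, rigid, 14 mm diameter, flat top 62 mm above the bench, number 4 of the five from the left, at rack x = 0, y = -80 mm. Origin: on the bench, on its axis
- post_e: round aluminium divider post, rigid, 14 mm diameter, flat top 62 mm above the bench, number 5 of the five from the left, at rack x = 0, y = -160 mm. Origin: on the bench, on its axis
- stock_1: a tin like the one to be moved, already home in the leftmost gap (rack y = +200 mm); origin: centre of its underside
- stock_2: a tin like the one to be moved, already home in the second gap from the right (rack y = -120 mm); origin: centre of its underside
- carton: bystander: small brown cardboard carton 60 (x) x 45 (y) x 55 high, to one side in front of the rack; origin: centre of its underside
- tape_roll: bystander: roll of packing tape lying flat, 84 outside diameter, 46 high, to the other side in front of the rack; origin: centre of its underside
- bottle: bystander: white plastic bottle 64 diameter, 170 high, far left; origin: centre of its underside
- jar: bystander: grey jar with a white lid, 72 diameter, 90 high, far right; origin: centre of its underside
- driver: bystander: screwdriver lying on the bench, right and near the robot, clear of the work; origin at its middle, on the bench

How it is judged:
By the outcome, as a careful person would: the job done as asked, in the order asked, and still so for the second after the job is handed in, with the robot touching nothing.
It also fails if it takes over 72 s, if anything falls off the work surface, if the arm or the gripper's body presses on something with over 40 N, if the wrist force passes 120 N, or if a joint passes its speed limit or range.

## Working session

There is one attempt and no reset: what is moved stays moved. The work goes in short steps, Python scripts to look and compute and a tool call to move; the robot and the scene stay as the last step left them, time stands still between calls to the robot, and variables do not carry over. Pictures are saved under pics/ and viewed, at most 10 in all, crops included, and the job is handed in when it is done.

Besides the shell and the picture viewer there is one more tool, called after "Emit:" as name(argument=value, ...), one argument or row to a line, values as JSON. play_rows: Moves the arm, as the interface text tells. Scaled input: -1 to 1 covers 0.02 m each way for a shift and 0.1 rad each way for a turn. Its arguments: {"type":"object","properties":{"steps":{"type":"array"},"grip":{"type":"number"},"grip_force":{"type":"number"}},"required":["steps"]}

```bash
mkdir -p pics; ls
cat > h.py <<'E'
import numpy as np,cv2
from bench import readout,cams,order
def proj(c,X):
    p=np.atleast_2d(X)@np.array(c["R"]).T+np.array(c["t"]);s=p[:,:2]/p[:,2:]
    s=s*(1+c["k1"]*(s**2).sum(1,keepdims=True));K=np.array(c["mtx"])
    return s*[K[0,0],K[1,1]]+K[:2,2]
def ray(c,uv,z):
    K=np.array(c["mtx"]);d=(np.atleast_2d(uv)-K[:2,2])/[K[0,0],K[1,1]];s=d.copy()
    for _ in range(20): s=d/(1+c["k1"]*(s**2).sum(1,keepdims=True))
    R=np.array(c["R"]);C=-R.T@np.array(c["t"]);w=np.c_[s,np.ones(len(s))]@R
    return C+w*((z-C[2])/w[:,2:])
E
python3 - <<'E'
from h import *
for n in("top","side"):
    c=cams.camera(n);cv2.imwrite(f"pics/{n}0.png",c["img"]);R=np.array(c["R"]);print(n,-R.T@np.array(c["t"]),R[2],c["k1"])
s=readout.sense();print(s)
E
```

```text
pics
top [ 244.31766017   15.7004396  1343.83036017] [ 0.1916634   0.00235305 -0.9814579 ] -0.022829977580519235
side [348.42770367 731.88847117 920.50194571] [ 0.13662103 -0.63307327 -0.76194024] -0.007159321880759161
{'clock': 0.1, 'joint_pos': array([ 1.12650997,  0.42665319,  0.07390847,  1.60652003, -0.03405339,
        1.11078198, -0.06709507]), 'joint_vel': array([ 7.65030091e-04, -9.60343614e-04, -4.91674300e-04, -1.19618720e-03,
       -5.72205863e-04,  9.69960541e-04, -7.79187905e-05]), 'effort': array([ 9.44158790e-03, -9.51537395e+01,  3.77214476e+00, -4.64403784e+01,
        1.97244238e-02,  6.75635747e-03, -6.54785777e-05]), 'position': array([ 195.94404203, -645.58099504,  238.70328313]), 'eef_rot': array([-3.10649154e+00, -4.61131906e-01,  4.70313186e-04]), 'ft_force': array([ 0.26427402,  0.26865239, -0.35524736]), 'moment': array([-0.05199299,  0.02577014, -0.03969122]), 'finger_force': 0.0, 'width': 85.37702256376859}
```

View pics/top0.png

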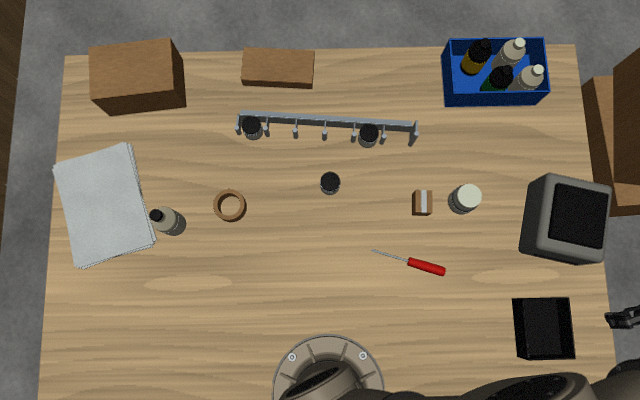

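View pics/side0.png

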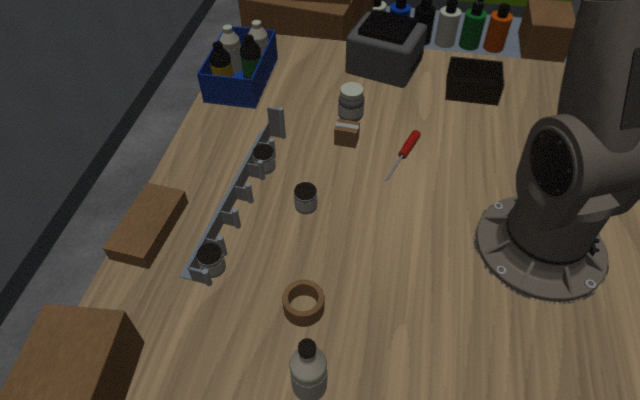

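The rack runs from about (238,125) to (416,132) in the top view. The side view shows the tall end on the right, at about (277,120). The tin is at (330,183) in the top view and (305,197) in the side view. Next I'll zoom in on both views.

Run:
```python
import cv2,numpy as np
a=cv2.imread("pics/top0.png")[95:205,225:435];b=cv2.imread("pics/side0.png")[95:290,180:330]
cv2.imwrite("pics/c1.png",cv2.resize(a,None,fx=3.8,fy=3.8,interpolation=2))
cv2.imwrite("pics/c2.png",cv2.resize(b,None,fx=3,fy=3,interpolation=2))
```

```text
(no output)
```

View pics/c1.png

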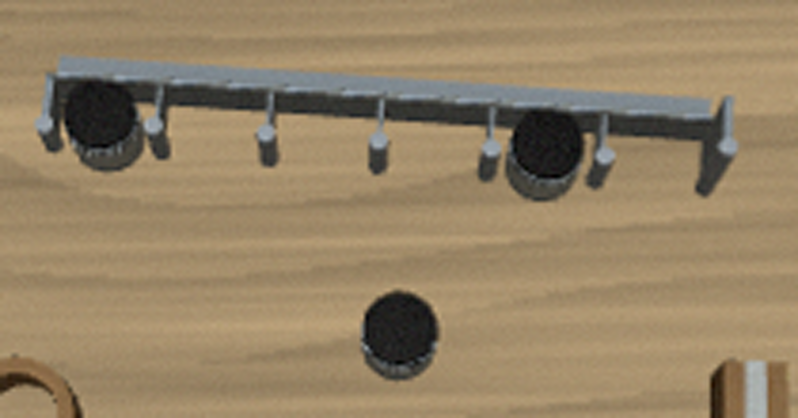

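View pics/c2.png

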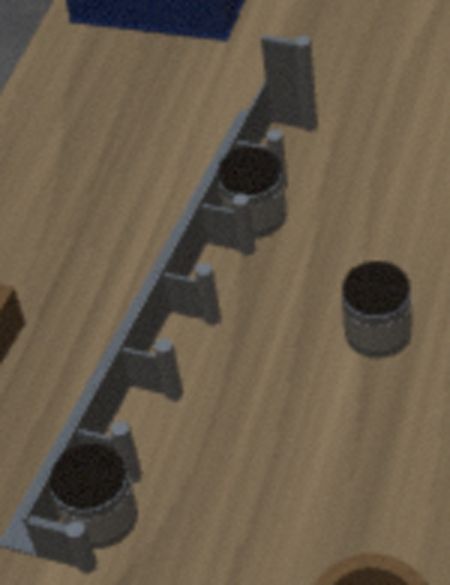

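The tall end is on the right: its upright is the long one at crop (728,146), and it is also tall in the side view. So the posts to touch are e (604,157), d (491,147) and c (379,140), and the target gap is d–c. Next I'll work out their positions.

```bash
cat > m.py <<'E'
from h import *
def lid(c,uv0,r=25,z=58):
    u,v=map(int,uv0);g=c["img"][v-r:v+r,u-r:u+r].max(2);m=(g<60).astype(np.uint8)
    n,l,s,ce=cv2.connectedComponentsWithStats(m);k=1+np.argmax(s[1:,4]);
    return ce[k]+[u-r,v-r],s[k]
E
python3 - <<'E'
from m import *
t=cams.camera("top");s=cams.camera("side")
P=np.array([[155,126],[267,132],[379,140],[491,147],[604,157]])/3.8+[225,95]-.37
S=np.array([[121,427],[163,345],[205,270],[241,200],[275,135]])/3+[180,95]-.33
A=ray(t,P,62);B=ray(s,S,62);print(A.round(),'\n',B.round())
for X in(A,B):
    y=np.array([160,80,0,-80,-160]);p=np.polyfit(y,X[:,:2],1);print("centre",p[1],"dir",p[0],np.linalg.norm(p[0]),np.degrees(np.arctan2(-p[0][0],p[0][1])))
for c,uv in((t,(330,183)),(s,(305,191))):
    u,st=lid(c,uv,16);print(u,st,ray(c,u,58).round(1))
print("end",ray(t,[[728/3.8+224.6,146/3.8+94.6]],100),ray(s,[[300/3+180,41/3+95]],100))
for n,uv in(("carton",(422,203)),("tape",(230,205))):print(n,ray(t,[uv],50).round())
E
```

```text
[[ 686.  152.   62.]
 [ 680.   72.   62.]
 [ 672.   -7.   62.]
 [ 665.  -85.   62.]
 [ 656. -165.   62.]] 
 [[ 688.  152.   62.]
 [ 681.   74.   62.]
 [ 672.   -5.   62.]
 [ 665.  -84.   62.]
 [ 658. -165.   62.]]
centre [672.01742245  -6.57328342] dir [0.09407776 0.98774977] 0.9922198481736461 -5.44069709082002
centre [673.02074278  -5.54925587] dir [0.0953527  0.98971468] 0.9942973822761378 -5.503098541745328
[329.79442509 181.33797909] [  7   5  19  20 287] [[535.8 -17.6  58. ]]
[305.15642458 192.02793296] [  5   7  22  22 358] [[537.1 -10.7  58. ]]
end [[ 649.95260626 -244.45796501  100.        ]] [[ 652.26696968 -242.59953766  100.        ]]
carton [[ 474. -259.   50.]]
tape [[480. 246.  50.]]
```

Emit:
play_rows(
  steps=[
    [[0, 0, 0, 0, 0, 0.78], [0, 0, 0, 0, 0, 0.78], [0, 0, 0, 0, 0, 0.78], [0, 0, 0, 0, 0, 0.78], [0, 0, 0, 0, 0, 0.78]],
  ],
  grip=0,
)

```text
clock: 0.82
position: [196.1, -645.7, 239.1]
eef_rot: [-3.137, 0.154, 0.0]
ft_force: [-1.0, 0.4, 0.1]
width: -0.1
finger_force: 0.0
```

Emit:
play_rows(
  steps=[
    [[0.7, -1, 0, 0, 0, 0], [0.7, -1, 0, 0, 0, 0], [0.7, -1, 0, 0, 0, 0], [0.7, -1, 0, 0, 0, 0], [0.7, -1, 0, 0, 0, 0]],
  ],
)

```text
clock: 1.45
position: [276.5, -551.3, 239.3]
eef_rot: [-3.138, 0.146, -0.0]
ft_force: [-0.3, -0.3, 0.5]
width: -0.2
finger_force: 0.0
```

Emit:
play_rows(
  steps=[
    [[0.7, -1, 0, 0, 0, 0], [0.7, -1, 0, 0, 0, 0], [0.7, -1, 0, 0, 0, 0], [0.7, -1, 0, 0, 0, 0], [0.7, -1, 0, 0, 0, 0]],
  ],
)

```text
clock: 2.08
position: [355.4, -458.4, 239.3]
eef_rot: [-3.138, 0.146, -0.0]
ft_force: [-0.2, 0.3, 0.1]
width: 0.0
finger_force: 0.0
```

Emit:
play_rows(
  steps=[
    [[0.7, -1, 0, 0, 0, 0], [0.7, -1, 0, 0, 0, 0], [0.7, -1, 0, 0, 0, 0], [0.7, -1, 0, 0, 0, 0], [0.7, -1, 0, 0, 0, 0]],
  ],
)

```text
clock: 2.7
position: [434.4, -365.4, 239.3]
eef_rot: [-3.138, 0.146, -0.0]
ft_force: [0.8, -0.7, -0.3]
width: -0.0
finger_force: 0.0
```

Emit:
play_rows(
  steps=[
    [[0.7, -1, 0, 0, 0, 0], [0.7, -1, 0, 0, 0, 0], [0.7, -1, 0, 0, 0, 0], [0.7, -1, 0, 0, 0, 0], [0.7, -1, 0, 0, 0, 0]],
  ],
)

```text
clock: 3.32
position: [513.3, -272.5, 239.3]
eef_rot: [-3.138, 0.146, 0.0]
ft_force: [-0.4, -1.5, 0.5]
width: -0.2
finger_force: 0.0
```

Emit:
play_rows(
  steps=[
    [[0.8, -1, 0, 0, 0, 0], [0.8, -1, 0, 0, 0, 0], [0.8, -1, 0, 0, 0, 0], [0.8, -1, 0, 0, 0, 0], [0.8, -1, 0, 0, 0, 0]],
  ],
)

```text
clock: 3.95
position: [602.4, -180.5, 239.3]
eef_rot: [-3.138, 0.146, 0.0]
ft_force: [-0.2, -0.3, -0.4]
width: -0.1
finger_force: 0.0
```

Emit:
play_rows(
  steps=[
    [[0, -0.5, 1, 0, 0, 0], [0, 0, 1, 0, 0, 0], [0, 0, 1, 0, 0, 0], [0, 0, 1, 0, 0, 0], [0, 0, 1, 0, 0, 0]],
  ],
)

```text
clock: 4.58
position: [602.9, -171.4, 138.6]
eef_rot: [-3.138, 0.147, -0.0]
ft_force: [0.8, 0.3, 0.6]
width: -0.4
finger_force: 0.0
```

Emit:
play_rows(
  steps=[
    [[0, -0.35, 1, 0, 0, 0], [0, 0, 1, 0, 0, 0], [0, 0, 1, 0, 0, 0], [0, 0, 1, 0, 0, 0], [0, 0, 0.9, 0, 0, 0]],
  ],
)

```text
clock: 5.2
position: [603.5, -165.6, 39.9]
eef_rot: [-3.138, 0.15, 0.0]
ft_force: [0.7, -0.0, -0.0]
width: -0.0
finger_force: 0.0
```

Emit:
play_rows(
  steps=[
    [[0, 0, 0, 0, 0, 0]],
  ],
)

```text
clock: 5.32
position: [602.8, -165.3, 39.7]
eef_rot: [-3.138, 0.15, 0.004]
ft_force: [0.4, 0.8, 0.3]
width: 0.0
finger_force: 0.0
```

Run:
```python
from h import *
c=cams.camera("top");s=cams.camera("side");a=c["img"][95:205,290:435];b=s["img"][80:240,200:350]
a=cv2.resize(a,None,fx=2.7,fy=2.7,interpolation=2);b=cv2.resize(b,None,fx=2.5,fy=2.5,interpolation=2)
o=np.zeros((400,800,3),np.uint8);o[:a.shape[0],:a.shape[1]]=a;o[:b.shape[0],400:400+b.shape[1]]=b;cv2.imwrite("pics/d1.png",o)
```

```text
(no output)
```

View pics/d1.png

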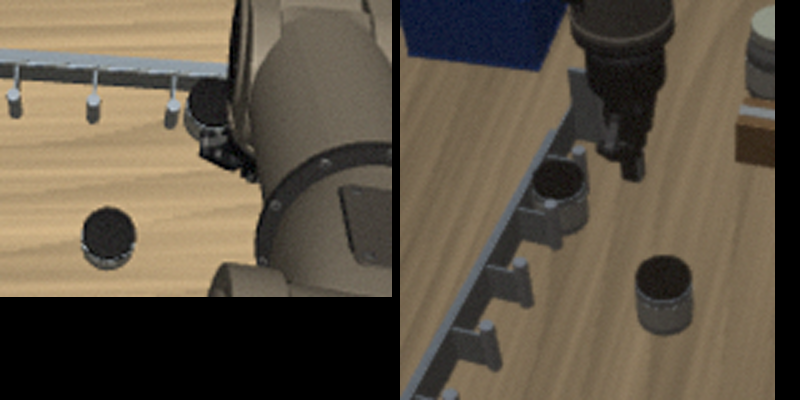

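The fingertip hangs in front of post e, at (632,165) in the right-hand half. Now I'll advance to touch it.

Emit:
play_rows(
  steps=[
    [[0.5, 0, 0, 0, 0, 0], [0.5, 0, 0, 0, 0, 0], [0.4, 0, 0, 0, 0, 0], [0.1, 0, 0, 0, 0, 0], [0, 0, 0, 0, 0, 0]],
  ],
)

```text
clock: 6.05
position: [633.5, -168.2, 41.2]
eef_rot: [-3.138, 0.149, 0.0]
ft_force: [-0.5, -0.4, -0.4]
width: 0.0
finger_force: 0.0
```

Emit:
play_rows(
  steps=[
    [[0.1, 0, 0, 0, 0, 0], [0.1, 0, 0, 0, 0, 0]],
  ],
)

```text
clock: 6.3
position: [637.5, -168.7, 41.4]
eef_rot: [-3.138, 0.15, 0.0]
ft_force: [-0.5, 0.3, -0.5]
width: 0.0
finger_force: 0.0
```

Emit:
play_rows(
  steps=[
    [[0.1, 0, 0, 0, 0, 0], [0.1, 0, 0, 0, 0, 0]],
  ],
)

```text
clock: 6.55
position: [641.3, -169.0, 41.3]
eef_rot: [-3.138, 0.15, 0.001]
ft_force: [-9.7, 1.3, 5.5]
width: -0.1
finger_force: 5.4
```

Post e is touched. Now I'll back off and move to post d.

Emit:
play_rows(
  steps=[
    [[-0.9, 0, 0, 0, 0, 0], [-0.7, 0, 0, 0, 0, 0], [0, -0.7, 0, 0, 0, 0], [0, -1, 0, 0, 0, 0], [0, -1, 0, 0, 0, 0]],
  ],
)

```text
clock: 7.18
position: [615.4, -110.0, 41.4]
eef_rot: [-3.138, 0.148, -0.001]
ft_force: [0.4, -0.4, -0.6]
width: 0.4
finger_force: 0.0
```

Emit:
play_rows(
  steps=[
    [[0, -1, 0, 0, 0, 0], [0, -0.7, 0, 0, 0, 0], [0.3, 0, 0, 0, 0, 0], [0.5, 0, 0, 0, 0, 0], [0.3, 0, 0, 0, 0, 0]],
  ],
)

```text
clock: 7.8
position: [640.7, -81.6, 41.3]
eef_rot: [3.138, -0.152, 0.001]
ft_force: [-0.3, 0.7, 1.3]
width: -0.4
finger_force: 0.0
```

Emit:
play_rows(
  steps=[
    [[0.1, 0, 0, 0, 0, 0], [0.1, 0, 0, 0, 0, 0]],
  ],
)

```text
clock: 8.05
position: [643.8, -81.2, 41.2]
eef_rot: [-3.138, 0.15, 0.0]
ft_force: [-0.9, 1.0, 0.7]
width: -0.7
finger_force: 0.0
```

Emit:
play_rows(
  steps=[
    [[0.1, 0, 0, 0, 0, 0], [0.1, 0, 0, 0, 0, 0], [0.1, 0, 0, 0, 0, 0]],
  ],
)

```text
clock: 8.43
position: [649.5, -81.4, 41.3]
eef_rot: [-3.138, 0.15, 0.001]
ft_force: [-10.4, 1.1, 7.0]
width: -0.1
finger_force: 5.4
```

Post d is touched. Post c is next.

Emit:
play_rows(
  steps=[
    [[-0.7, 0, 0, 0, 0, 0], [-0.5, -0.5, 0, 0, 0, 0], [0, -1, 0, 0, 0, 0], [0, -1, 0, 0, 0, 0], [0, -1, 0, 0, 0, 0]],
  ],
)

```text
clock: 9.05
position: [633.0, -7.1, 41.4]
eef_rot: [-3.138, 0.148, -0.001]
ft_force: [-0.3, 0.1, -0.0]
width: -0.1
finger_force: 0.0
```

Emit:
play_rows(
  steps=[
    [[0, -0.4, 0, 0, 0, 0], [0.3, 0, 0, 0, 0, 0], [0.4, 0, 0, 0, 0, 0], [0.2, 0, 0, 0, 0, 0], [0, 0, 0, 0, 0, 0]],
  ],
)

```text
clock: 9.68
position: [651.6, -3.9, 41.2]
eef_rot: [3.138, -0.151, 0.0]
ft_force: [-0.3, 0.1, 1.2]
width: 0.0
finger_force: 0.0
```

Emit:
play_rows(
  steps=[
    [[0.1, 0, 0, 0, 0, 0], [0.1, 0, 0, 0, 0, 0]],
  ],
)

```text
clock: 9.93
position: [655.3, -3.7, 41.4]
eef_rot: [-3.138, 0.15, 0.0]
ft_force: [0.1, -0.3, -0.3]
width: 0.0
finger_force: 0.0
```

Emit:
play_rows(
  steps=[
    [[0.1, 0, 0, 0, 0, 0], [0.1, 0, 0, 0, 0, 0]],
  ],
)

```text
clock: 10.18
position: [656.8, -3.8, 41.1]
eef_rot: [3.138, -0.15, -0.008]
ft_force: [-24.8, 1.3, 21.2]
width: 0.2
finger_force: 12.7
```

All three posts are touched. Now I'll back off, lift over the tin, open the fingers about 30 mm as a cradle and come down behind it.

Emit:
play_rows(
  steps=[
    [[-1, 0, 0, 0, 0, 0], [-0.4, 0.1, -1, 0, 0, 0], [0, 0, -1, 0, 0, 0], [0, 0, -1, 0, 0, 0], [0, 0, -1, 0, 0, 0]],
  ],
)

```text
clock: 10.8
position: [631.7, -3.3, 122.9]
eef_rot: [-3.138, 0.15, -0.001]
ft_force: [0.3, -0.2, -0.3]
width: 0.0
finger_force: 0.0
```

Emit:
play_rows(
  steps=[
    [[-1, 0.2, -0.5, 0, 0, 0], [-1, 0.2, 0, 0, 0, 0], [-1, 0.2, 0, 0, 0, 0], [-1, 0.2, 0, 0, 0, 0], [-1, 0.2, 0, 0, 0, 0]],
  ],
  grip=36,
)

```text
clock: 11.42
position: [529.5, -13.7, 132.1]
eef_rot: [-3.138, 0.15, -0.001]
ft_force: [0.2, -0.7, -0.2]
width: 30.8
finger_force: 0.0
```

Emit:
play_rows(
  steps=[
    [[-1, 0, 0, 0, 0, 0], [-1, 0, 0, 0, 0, 0], [-0.5, 0, 0, 0, 0, 0], [0, 0, 0, 0, 0, 0]],
  ],
)

```text
clock: 11.92
position: [480.2, -8.9, 131.9]
eef_rot: [-3.138, 0.149, -0.001]
ft_force: [-0.7, 0.4, 0.4]
width: 30.8
finger_force: 0.0
```

Run:
```python
from m import *
c=cams.camera("top");s=cams.camera("side");a=c["img"][95:235,250:400];b=s["img"][80:240,220:380]
u,st=lid(s,(305,191),16);print(u,st,ray(s,u,58))
a=cv2.resize(a,None,fx=2.6,fy=2.6,interpolation=2);b=cv2.resize(b,None,fx=2.5,fy=2.5,interpolation=2)
o=np.zeros((400,800,3),np.uint8);o[:a.shape[0],:a.shape[1]]=a;o[:b.shape[0],400:400+b.shape[1]]=b;cv2.imwrite("pics/d2.png",o)
```

```text
[305.17919075 191.83815029] [  6   7  21  22 346] [[537.14916553 -11.25162926  58.        ]]
```

View pics/d2.png

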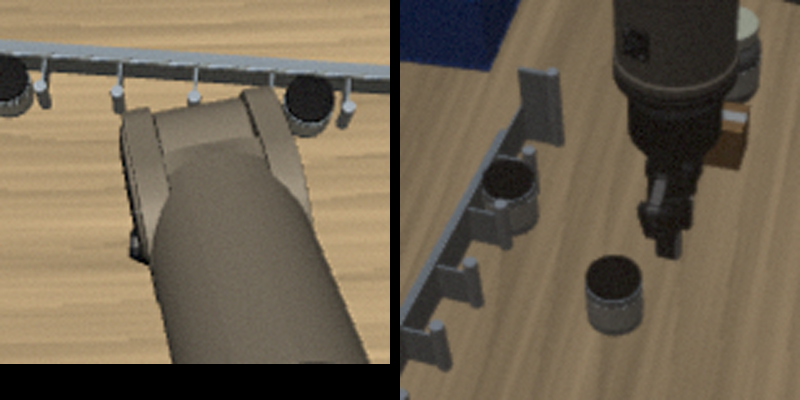

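The tin hasn't moved, at (612,290) in the right-hand half. The fingers stand behind it, on its line. Going down.

Emit:
play_rows(
  steps=[
    [[0, 0, 1, 0, 0, 0], [0, 0, 1, 0, 0, 0], [0, 0, 1, 0, 0, 0], [0, 0, 1, 0, 0, 0], [0, 0, 1, 0, 0, 0]],
  ],
)

```text
clock: 12.65
position: [480.8, -9.0, 30.6]
eef_rot: [-3.138, 0.15, -0.0]
ft_force: [0.7, -0.0, 0.3]
width: 30.9
finger_force: 0.0
```

Emit:
play_rows(
  steps=[
    [[0, 0, 0.2, 0, 0, 0], [0.4, 0, 0, 0, 0, 0], [0.3, 0, 0, 0, 0, 0], [0.3, 0, 0, 0, 0, 0], [0.3, 0, 0, 0, 0, 0]],
  ],
)

```text
clock: 13.28
position: [506.4, -11.5, 27.7]
eef_rot: [-3.138, 0.15, -0.001]
ft_force: [-2.1, -0.3, 2.8]
width: 30.5
finger_force: 1.1
```

Run:
```python
from m import *
s=cams.camera("side");u,st=lid(s,(305,191),14);print(u,st,ray(s,u,58))
cv2.imwrite("pics/d3.png",cv2.resize(s["img"][100:260,220:380],None,fx=3,fy=3,interpolation=2))
```

```text
[307.68737475 191.08216433] [  3   0  25  28 499] [[531.93946248 -14.61358794  58.        ]]
```

View pics/d3.png

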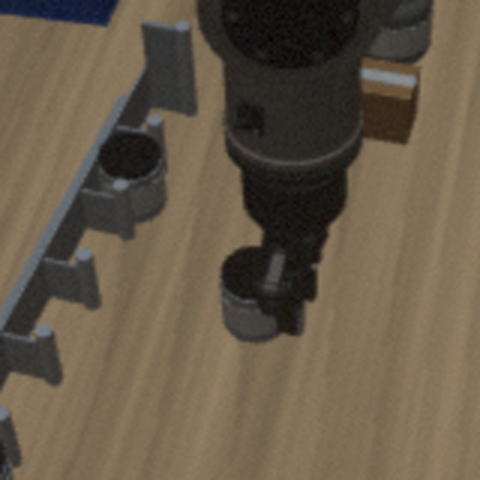

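Emit:
play_rows(
  steps=[
    [[0.2, 0.02, 0, 0, 0, 0], [0.4, 0.08, 0, 0, 0, 0], [0.4, 0.08, 0, 0, 0, 0], [0.4, 0.08, 0, 0, 0, 0], [0.4, 0.08, 0, 0, 0, 0]],
  ],
)

```text
clock: 13.95
position: [541.6, -21.8, 27.3]
eef_rot: [-3.138, 0.15, -0.0]
ft_force: [-1.4, 0.6, 0.8]
width: 30.9
finger_force: 0.7
```

Emit:
play_rows(
  steps=[
    [[0.4, 0.12, 0, 0, 0, 0], [0.4, 0.12, 0, 0, 0, 0], [0.4, 0.12, 0, 0, 0, 0], [0.4, 0.12, 0, 0, 0, 0], [0.4, 0.12, 0, 0, 0, 0]],
  ],
)

```text
clock: 14.58
position: [580.2, -37.6, 27.3]
eef_rot: [-3.138, 0.15, -0.0]
ft_force: [-1.2, 0.4, -0.3]
width: 30.9
finger_force: 0.7
```

Emit:
play_rows(
  steps=[
    [[0, 0, 0, 0, 0, 0]],
  ],
)

```text
clock: 14.7
position: [580.4, -37.7, 27.3]
eef_rot: [-3.138, 0.15, -0.001]
ft_force: [0.2, 0.1, -0.3]
width: 31.0
finger_force: 0.0
```

Run:
```python
from m import *
s=cams.camera("side")
p=readout.sense()["position"][:2]-[672.5,-6];print(p@[.9955,-.095],p@[.095,.9955])
cv2.imwrite("pics/d4.png",cv2.resize(s["img"][100:260,180:340],None,fx=3.5,fy=3.5,interpolation=2))
```

```text
-89.12029686582427 -40.16159031983075
```

View pics/d4.png

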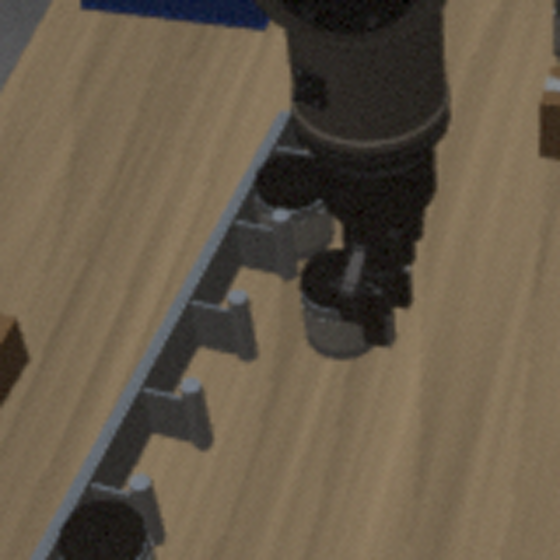

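The tin is cradled, with its lid at about (342,285), and lined up with the gap between the posts at (285,215) and (238,298). Now I'll push it straight in.

Emit:
play_rows(
  steps=[
    [[0.3, 0, 0, 0, 0, 0], [0.4, 0, 0, 0, 0, 0], [0.4, 0, 0, 0, 0, 0], [0.4, 0, 0, 0, 0, 0], [0.4, 0, 0, 0, 0, 0]],
  ],
)

```text
clock: 15.38
position: [618.1, -41.0, 27.3]
eef_rot: [-3.138, 0.15, 0.0]
ft_force: [-1.1, -0.3, -0.2]
width: 30.8
finger_force: 0.6
```

Emit:
play_rows(
  steps=[
    [[0.3, 0, 0, 0, 0, 0], [0.2, 0, 0, 0, 0, 0], [0.2, 0, 0, 0, 0, 0], [0.1, 0, 0, 0, 0, 0], [0.1, 0, 0, 0, 0, 0]],
  ],
)

```text
clock: 16.0
position: [635.5, -42.7, 27.4]
eef_rot: [-3.138, 0.15, 0.0]
ft_force: [-1.6, 0.2, 0.3]
width: 30.8
finger_force: 0.5
```

Emit:
play_rows(
  steps=[
    [[0.1, 0, 0, 0, 0, 0], [0.1, 0, 0, 0, 0, 0], [0.1, 0, 0, 0, 0, 0], [0.1, 0, 0, 0, 0, 0]],
  ],
)

```text
clock: 16.5
position: [643.6, -43.5, 27.3]
eef_rot: [-3.138, 0.15, -0.0]
ft_force: [-1.1, -0.7, 1.0]
width: 30.9
finger_force: 0.5
```

Emit:
play_rows(
  steps=[
    [[0.1, 0, 0, 0, 0, 0], [0.05, 0, 0, 0, 0, 0]],
  ],
)

```text
clock: 16.75
position: [646.5, -43.7, 27.3]
eef_rot: [-3.138, 0.15, 0.0]
ft_force: [-1.9, 0.8, -0.2]
width: 30.8
finger_force: 0.6
```

Emit:
play_rows(
  steps=[
    [[0.1, 0, 0, 0, 0, 0], [0.05, 0, 0, 0, 0, 0]],
  ],
)

```text
clock: 17.0
position: [647.2, -43.8, 26.9]
eef_rot: [3.138, -0.149, -0.007]
ft_force: [-18.7, 1.1, 12.8]
width: 30.7
finger_force: 8.7
```

Emit:
play_rows(
  steps=[
    [[0.05, 0, 0, 0, 0, 0], [0.05, 0, 0, 0, 0, 0]],
  ],
)

```text
clock: 17.25
position: [647.5, -43.8, 26.8]
eef_rot: [3.138, -0.149, -0.012]
ft_force: [-29.5, 4.2, 21.6]
width: 30.8
finger_force: 14.6
```

The tin has stopped firmly against the back stop, at the expected depth. Retreating.

Emit:
play_rows(
  steps=[
    [[-0.2, 0, 0, 0, 0, 0], [-0.6, 0, 0, 0, 0, 0], [-1, 0, 0, 0, 0, 0], [-1, 0, 0, 0, 0, 0], [-1, 0, 0, 0, 0, 0]],
  ],
)

```text
clock: 17.88
position: [574.9, -36.9, 27.5]
eef_rot: [-3.138, 0.15, -0.001]
ft_force: [-0.1, -0.3, -0.7]
width: 30.9
finger_force: 0.0
```

Emit:
play_rows(
  steps=[
    [[-1, 0, -1, 0, 0, 0], [-1, 0, -1, 0, 0, 0], [-1, 0, -1, 0, 0, 0], [-1, 0, -1, 0, 0, 0], [0, 0, -1, 0, 0, 0]],
  ],
)

```text
clock: 18.5
position: [494.5, -29.4, 128.1]
eef_rot: [3.138, -0.149, 0.0]
ft_force: [1.3, 0.2, 0.4]
width: 30.9
finger_force: 0.0
```

Emit:
play_rows(
  steps=[
    [[0, 1, 0, 0, 0, 0], [0, 1, 0, 0, 0, 0], [0, 1, 0, 0, 0, 0], [0, 1, 0, 0, 0, 0], [0, 1, 0, 0, 0, 0]],
  ],
)

```text
clock: 19.12
position: [486.2, -129.6, 127.5]
eef_rot: [3.138, -0.15, 0.001]
ft_force: [0.2, 0.4, -0.5]
width: 31.3
finger_force: 0.0
```

Run:
```python
from m import *
c=cams.camera("top");s=cams.camera("side");a=c["img"][95:235,225:375];b=s["img"][90:290,180:340]
a=cv2.resize(a,None,fx=2.6,fy=2.6,interpolation=2);b=cv2.resize(b,None,fx=2.5,fy=2.5,interpolation=2)
o=np.zeros((500,800,3),np.uint8);o[:a.shape[0],:a.shape[1]]=a;o[:b.shape[0],400:400+b.shape[1]]=b;cv2.imwrite("pics/d5.png",o)
for q,n in((s,"s"),(c,"t")):
    for X in((677.6,-46.7,58),(660.4+9,-126.3,58)):
        g=proj(q,X)[0]; u,st=lid(q,g,14); p=ray(q,u,58)[0];d=p[:2]-[672.5,-6];print(n,st,p.round(),(d@[.9955,-.095]).round(1),(d@[.095,.9955]).round(1))
```

```text
s [  0   3  28  25 452] [675. -41.  58.] 5.8 -34.9
s [  0   6  26  22 375] [ 669. -119.   58.] 7.7 -112.4
t [  1   7  27  18 311] [679. -46.  58.] 10.0 -39.6
t [  2   7  26  21 192] [ 674. -117.   58.] 11.7 -110.5
```

View pics/d5.png

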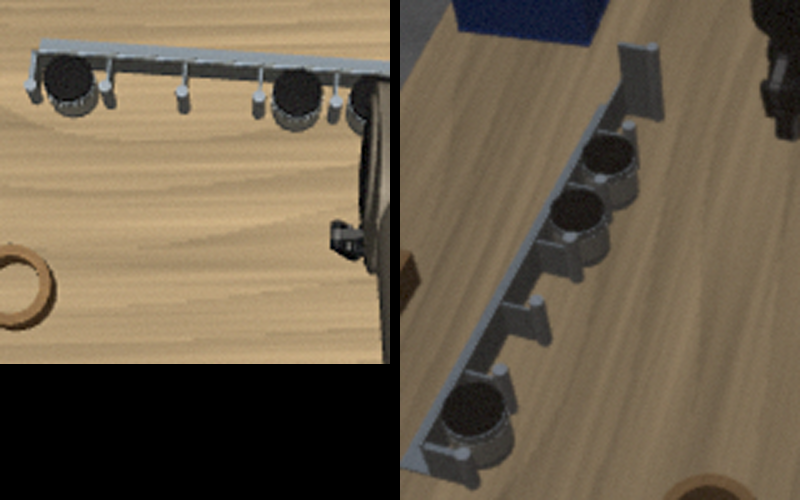

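The tin stands upright in the third gap from the tall end, at (297,95) in the top half and (578,210) in the side half. It sits level with the stock tins against the back stop, and the arm is clear of everything.

```bash
python3 -c "
from h import *
print(order.close_job())"
```

```text
the job is handed in; nothing more can be done
None
```

I touched the first three posts from the tall (right-hand) end in turn, pushed the tin upright into the third gap until it stopped against the back stop, and handed the job in at about 19 s with the arm clear.

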